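Close the split sample cell and hold it shut against its spring

ROBOT

A 6-joint arm with a two-finger parallel gripper is mounted at the origin on the work surface. World frame = base frame: x ahead of the robot, y to its left, z up, the work surface at z = 0. Lengths are in m, angles in rad, forces in N, time in s.
With the tool pointing down it reaches from about 0.275 to 0.775 m from the base axis. Payload 14.6 kg.
Tool frame: the origin (TCP) lies at the very end of the fingers, on their centre line; the grasp point (between the pads) lies r.grip_depth behind it (r.grip_depth is the distance from the TCP to the grasp point, in m); z points along the fingers, y is the direction in which the jaws open and shut (so a half turn about z gives the same grasp; the last joint's range is limited). The gripper opens to 85 mm and grips with 20 to 120 N. Pads are 22 mm wide; open, the fingers measure 114 mm over their backs; the gripper's body (76 mm by 85 mm) begins 54 mm behind the grasp point. The pads swing forward as they close: fully open they stand 13 mm farther back than shut.
Start: joints at [-1.427, 0.263, -0.048, 1.259, 0, 1.415], TCP at [0.155, -0.502, 0.231] pointing down, gripper open.
Joint ranges: [-2.65, 2.65], [-0.89, 1.7], [-1.18, 1.37], [-2.13, 2.11], [-1.35, 1.29], [-3.14, 3.14]. Speed limits (rad/s): [1.89, 1.89, 2.57, 2.79, 3.14, 3.14].

INTERFACE

Orientations are given as a unit quaternion [x, y, z, w].
In Python, from bench import r, gripper_to, kin, imaging, order gives the robot as it stands. Calls block until the motion is done:
- r.movep(position, orientation): joint-space move of the TCP to a pose.
- r.move_straight(position, vel=0.15, rotation=None): straight line of the TCP; rotation=None keeps the orientation; vel is the mean speed in m/s.
- r.movej(angles): joint-space move.
- gripper_to(opening): finger opening in m; the grip force is fixed at half the most; returns when the fingers have stopped.
- r.pause(seconds).
- kin.ik(position, orientation): joint angles nearest the present ones, or None.
- imaging.grab_frame(name): name is "scene" or "side" or "wrist"; returns a dict with "img" (400x640x3 uint8, red, green, blue), "fov_y" (degrees; the focal length in pixels is half the picture's height over the tangent of half this angle, whatever the lens; pixels are square), "cx", "cy" (the principal point, pixels), "R" (3x3) and "t" (3): a world point X has camera coordinates R X + t. Camera axes: x right, y down, z forward; pixel columns grow to the right and rows downward; lengths in m; the calibration is good to about 2 mm. A picture is of the moment at which its call begins. There is no depth.
A pose or a line that the arm cannot do raises r.Unreachable and nothing moves.
- order.close_job(): hands the job in, once; it reports no verdict.
Readings, each from a call of its own:
- r.current_t(): time.
- r.current_qpos(): joint angles.
- r.current_joint_velocities(): joint speeds.
- r.current_tau(): joint torques, N m.
- r.current_position(): TCP position.
- r.current_eef_rot(): TCP orientation.
- r.current_wrist_force(): force on the tool from outside, world axes, zero at the start.
- r.current_torque(): the same for the moment, N m.
- r.current_opening(): finger opening in m.
Only numpy, scipy, OpenCV 4.12 (cv2) and the standard library are available. Lean on these libraries where they do the work, as an engineer would, in place of code of your own. Each camera call takes 0.05 s, during which the arm holds its last target. There are 200 camera calls.

TASK

Load the red sample plug, stem down, into the pocket of the bolted-down half of the sample cell, then set the loose cover half on top so that the two brass dowels run into its holes. Push the cover down against the spring in the pocket until the two halves meet without a gap, and finish while still holding it pressed shut: do not let go. Leave the dropper bottle, the vial and the spanner where they are.

Things in the scene. Friction and masses are not known exactly. Their poses are not given: they have to be found in the camera images.
- cell_mouth (a point): Centre of the top face, 40 mm above the table, of the bolted-down lower half: aluminium block 120 (x) x 60 (y) x 40 mm on a dark steel foot 156 x 90 x 8 mm. Axes: x along the row of dowels, z up; x is within 35 degrees of world x. In the centre is the pocket: a counterbore 48 mm wide, 7 mm deep, below it a 29 mm hole for the plug's stem, with a sprung disc in it.
- dowel_a (a point): Tip of the brass dowel on the +x side of the lower half, 46 mm from cell_mouth along x, 20 mm above the top face. 8 mm thick, its upper 7 mm tapering to 3 mm.
- dowel_b (a point): Tip of the like dowel on the -x side, 46 mm from cell_mouth.
- follower (a joint): Sprung steel disc in the pocket, m pushed down, 0 to 0.008. At 0 (up) it lies 19 mm below the top face; a plug resting on it has its flange top 5 mm above the top face and its stub centre 12 mm above cell_mouth. It yields only above 8 N, then 0.8 N per mm: 12 N at 0.005, where flange and top face are flush. The cover's weight does not push it down.
- plug_stub (a point): Centre of the steel grip stub of the red plastic plug (50 g), which starts upright on the table, stub up. From below: red stem 26 mm thick, 18 mm long, chamfered foot; red flange 44 mm wide, 6 mm thick; steel stub 20 mm thick, 14 mm high. The point is 31 mm above the underside, 7 mm below the top; z up along the plug. Round: yaw is of no matter.
- cover_grip (a point): Centre of the blue grip rib, 60 (x) x 20 (y) x 28 (z) mm, on top of the loose cover half (about 0.4 kg), which starts flat on the table, right way up, x within 35 degrees of world x. The point is 38 mm above the cover's underside, 14 mm above the block's top. x along the rib and the row of holes, z up. On the dowels it is 43 mm above cell_mouth until pressed; shut, 38 mm.
- cover: The cover half: aluminium block 120 (x) x 60 (y) x 24 (z) mm with the rib on top; origin at the centre of its underside. Two 10.4 mm through holes on its x axis, 46 mm either side of the centre, take the dowels; either way round fits. A cavity 31 mm wide and 18 mm deep in the middle of the underside takes the plug's stub; the underside around it presses on the red flange.
- dropper: White dropper bottle with a ribbed red cap and clear nozzle, 52 mm wide, 130 mm tall, bystander. Origin at the centre of its underside.
- vial: Small amber glass vial with a black cap, 34 mm wide, 55 mm tall, bystander. Origin at the centre of its underside.
- spanner: Steel spanner 150 mm long lying flat, bystander. Origin at the underside, x along its length.
Not all that is in view belongs to the job. Several things look just like the part that bears plug_stub: the one meant starts nearest to the robot's base.

How it is judged:
On the way, in this order (a step that is already met when the one before it is completed fails the run):
1. the plug sits upright in the pocket on the sprung disc, with the cover still away (horizontal distance between plug_stub and cell_mouth below 0.004 m and z of plug_stub in the frame of cell_mouth between 0.004 and 0.0145 m and angle between plug_stub's own z axis and vertical below 0.12 rad and distance between cover_grip and cell_mouth above 0.09 m), for 0.2 s.
2. the cover is down over both dowels, square to the lower half, with the plug below it (horizontal distance between each of cover_grip, plug_stub and cell_mouth below 0.004 m and z of cover_grip in the frame of cell_mouth between 0.035 and 0.047 m and angle between the x axis of cover_grip and the x axis of cell_mouth, either way round below 0.06 rad and angle between cover_grip's own z axis and vertical below 0.06 rad and z of plug_stub in the frame of cell_mouth between 0.004 and 0.0145 m and angle between plug_stub's own z axis and vertical below 0.12 rad), for 0.2 s.
At the end, for the whole second after the job is handed in: Cover on both dowels, within 4 mm and 0.06 rad of the lower half, level within 0.06 rad, gap under 1.5 mm; plug upright (0.12 rad), within 4 mm of the pocket's centre, under 2.5 mm above flush; fingers still on the cover with over 2 N (horizontal distance between each of cover_grip, plug_stub and cell_mouth below 0.004 m and z of cover_grip in the frame of cell_mouth between 0.035 and 0.0395 m and angle between the x axis of cover_grip and the x axis of cell_mouth, either way round below 0.06 rad and angle between cover_grip's own z axis and vertical below 0.06 rad and z of plug_stub in the frame of cell_mouth between 0.004 and 0.0095 m and angle between plug_stub's own z axis and vertical below 0.12 rad and contact force between the fingers and cover above 2 N); the arm keeps its last pose, push and grip.
It fails at once if a bystander is moved more than 30 mm or a bottle is tipped (distance of any of dropper, vial, spanner from where it was at the start of the episode above 0.03 m or angle between any of dropper, vial's own z axis and vertical above 0.5 rad).
It also fails if it takes over 54 s, if anything falls off the work surface, if the arm or the gripper's body presses on something with over 40 N, if the wrist force passes 120 N, or if a joint passes its speed limit or range.

## Working session

There is one attempt and no reset: what is moved stays moved. The work goes in short steps, each a Python script; the robot and the scene stay as the last script left them, time stands still between calls to the robot, and variables do not carry over. Pictures are saved under pics/ and viewed, and the job is handed in when it is done.

```bash
mkdir -p pics; ls; python3 - <<'E'
from bench import r,imaging
import cv2,numpy as np
for n in ["scene","side","wrist"]:
    f=imaging.grab_frame(n); cv2.imwrite(f"pics/a_{n}.png",f["img"][:,:,::-1])
    print(n,f["fov_y"],f["cx"],f["cy"],np.round(f["R"],3).tolist(),np.round(f["t"],3), "C",np.round(-np.array(f["R"]).T@f["t"],3), [k for k in f])
print(r.current_t(),r.grip_depth,r.current_eef_rot(),r.current_opening())
E
```

```text
pics
scene 54.781634466484135 321.16776211472904 199.425260605866 [[0.661, 0.75, 0.022], [0.398, -0.326, -0.857], [-0.636, 0.576, -0.514]] [-0.432 -0.136  1.358] C [ 1.204 -0.502  0.591] ['img', 'fov_y', 'cx', 'cy', 'R', 't']
side 42.547238591874404 319.43717887902653 192.36353099136946 [[-0.997, -0.075, -0.017], [-0.033, 0.616, -0.787], [0.069, -0.784, -0.617]] [0.57  0.052 1.115] C [0.493 0.885 0.738] ['img', 'fov_y', 'cx', 'cy', 'R', 't']
wrist 71.519363640045 318.68499237331184 203.2807301308873 [[0.295, -0.955, -0.001], [-0.92, -0.285, 0.269], [-0.257, -0.079, -0.963]] [-0.524 -0.035  0.378] C [ 0.22  -0.481  0.373] ['img', 'fov_y', 'cx', 'cy', 'R', 't']
0.15 0.0187 [ 9.88859000e-01  1.48854729e-01 -1.09792001e-06 -3.85248266e-04] 0.08524928104592262
```

View pics/a_scene.png

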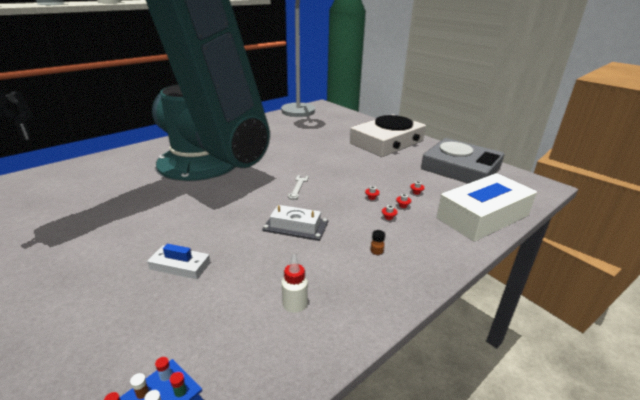

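View pics/a_side.png

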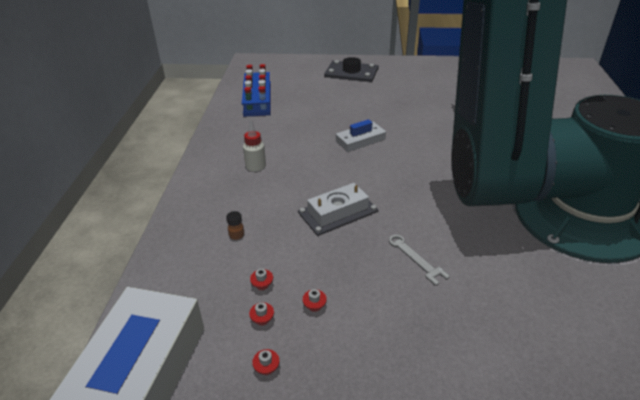

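View pics/a_wrist.png

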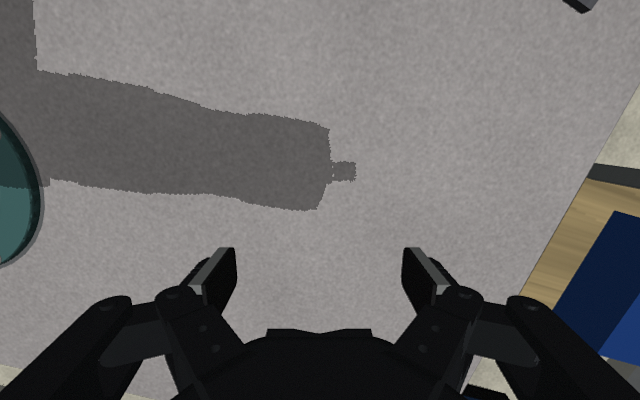

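The scene view shows the lower half at about (297,218), the cover at (179,258), and four red plugs near (372,192), (390,212), (404,200) and (417,187). The side view shows the same plugs at (262,278), (315,299), (262,313) and (266,361), the cell at (338,205) and the cover at (360,133). I'll get coarse positions first.

```bash
cat > h.py <<'E'
from bench import r,gripper_to,kin,imaging,order
import cv2,numpy as np
from scipy.spatial.transform import Rotation as Ro
from scipy.optimize import least_squares
def K(f):
    F=200/np.tan(np.radians(f["fov_y"]/2)); return F
def ray(f,p):
    F=K(f); R=np.array(f["R"]); C=-R.T@np.array(f["t"])
    d=R.T@np.array([(p[0]-f["cx"])/F,(p[1]-f["cy"])/F,1]); return C,d
def onz(f,p,z):
    C,d=ray(f,p); return C+d*(z-C[2])/d[2]
def proj(f,X):
    c=np.atleast_2d(X)@np.array(f["R"]).T+np.array(f["t"]); F=K(f)
    return np.c_[c[:,0]/c[:,2]*F+f["cx"],c[:,1]/c[:,2]*F+f["cy"]]
def grab(n,name=None):
    f=imaging.grab_frame(n)
    if name: cv2.imwrite(f"pics/{name}.png",f["img"][:,:,::-1])
    return f
def down(yaw): # jaw axis (tool y) at world angle yaw (mod pi), tool z down
    y=np.array([np.cos(yaw),np.sin(yaw),0]);z=np.array([0,0,-1.]);x=np.cross(y,z)
    return Ro.from_matrix(np.c_[x,y,z]).as_quat()
def wrap(a): return (a+np.pi/2)%np.pi-np.pi/2
E
python3 - <<'E'
from h import *
s=grab("scene");d=grab("side")
for p in [(372,188),(390,208),(404,197),(417,184)]: print("sc plug",onz(s,p,.038))
for p in [(262,272),(315,294),(262,308),(266,355)]: print("sd plug",onz(d,p,.038), np.hypot(*onz(d,p,.038)[:2]))
print("cell",onz(s,(297,215),.04),onz(d,(338,198),.04))
print("cover rib top",onz(s,(178,251),.052),onz(d,(361,128),.052))
print("dowels",onz(s,(280,210),.06),onz(s,(314,212),.06),onz(d,(320,203),.06),onz(d,(356,188),.06))
print("dropper",onz(s,(295,305),0),onz(d,(256,165),0),"vial",onz(d,(236,235),0),"span",onz(d,(395,240),0),onz(d,(440,278),0))
for p in [(-.0),]: pass
E
```

```text
sc plug [0.56544399 0.27683695 0.038     ]
sc plug [0.67158333 0.23180329 0.038     ]
sc plug [0.65884498 0.30860466 0.038     ]
sc plug [0.63519468 0.40148835 0.038     ]
sd plug [0.65954234 0.23925711 0.038     ] 0.7015982233357458
sd plug [0.55736864 0.28574496 0.038     ] 0.6263465326978956
sd plug [0.64586734 0.32236889 0.038     ] 0.7218492388044626
sd plug [0.62433    0.41451417 0.038     ] 0.7494063938486631
cell [0.54106797 0.01451598 0.04      ] [0.52942541 0.01571592 0.04      ]
cover rib top [ 0.50245363 -0.28708765  0.052     ] [ 0.48325672 -0.25963541  0.052     ]
dowels [ 0.5193655  -0.02320801  0.06      ] [0.58162819 0.03758795 0.06      ] [0.56503894 0.05929498 0.06      ] [0.49120979 0.00404308 0.06      ]
dropper [ 0.75293062 -0.15884729  0.        ] [ 0.74289209 -0.1549175   0.        ] vial [0.74089378 0.10252723 0.        ] span [ 4.06964950e-01  9.85664632e-02 -1.11022302e-16] [0.32561184 0.19923059 0.        ]
```

```bash
python3 - <<'E'
from h import *
import pickle
q=down(-np.pi/2); out={}
for n,p in [("cover",(.493,-.273)),("cell",(.535,.015)),("plug",(.562,.281))]:
    r.movep([p[0]-.05,p[1],.24],q); r.pause(.15)
    f=grab("wrist","w_"+n); out[n]=f; print(n,r.current_t(),r.current_position(),np.round(r.current_qpos(),2),-np.array(f["R"]).T@f["t"])
pickle.dump(out,open("w1.pkl","wb"))
im=np.hstack([cv2.resize(out[n]["img"],(400,250)) for n in ("cover","cell")])
E
```

```text
cover 1.825 [ 0.44262664 -0.27368812  0.23995737] [-0.71  0.25 -0.04  1.28 -0.    2.43] [ 0.51081016 -0.27285671  0.38212062]
cell 3.1417 [0.48516777 0.0140154  0.23992768] [-0.14  0.19 -0.12  1.26 -0.    3.  ] [0.55343953 0.01479541 0.38209278]
plug 8.0917 [0.51202278 0.28096121 0.23999966] [ 0.36  0.36  0.13  1.33 -0.   -2.78] [0.58024918 0.28193858 0.38219218]
```

View pics/w_cover.png

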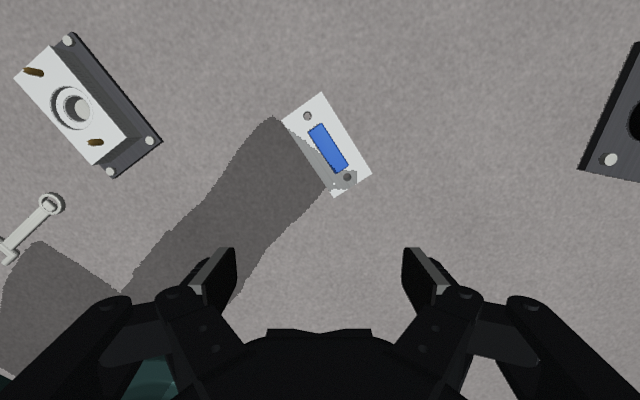

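View pics/w_cell.png

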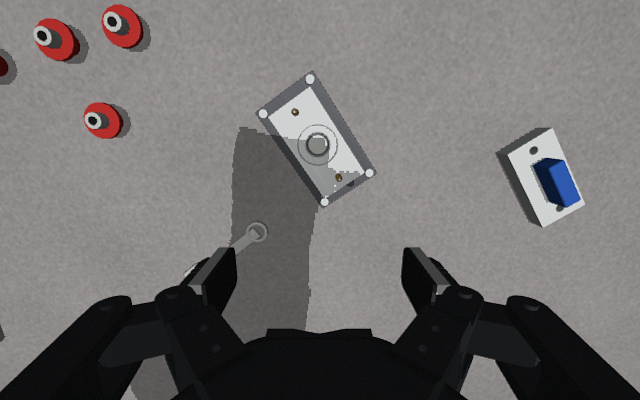

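View pics/w_plug.png

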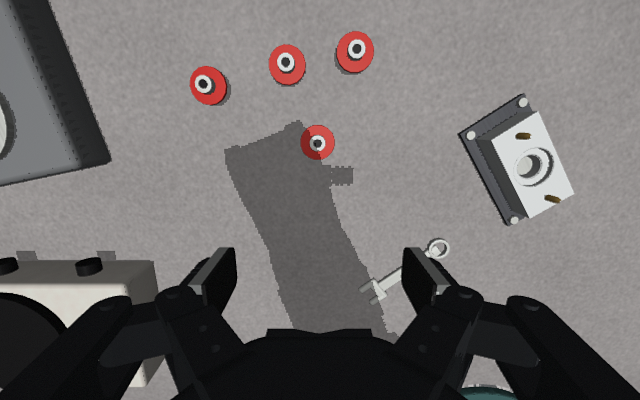

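The wrist views show the cell centre at about (317,145) with dowels near (295,112) and (339,178). The cover rib is at about (328,148) and the nearest plug at (318,142). I'll zoom in to get subpixel positions.

```bash
python3 - <<'E'
import pickle,cv2,numpy as np
o=pickle.load(open("w1.pkl","rb"))
def crop(n,x,y,w,h,s):
    return cv2.resize(o[n]["img"][y:y+h,x:x+w,::-1],None,fx=s,fy=s,interpolation=cv2.INTER_CUBIC)
cv2.imwrite("pics/c_cell.png",crop("cell",250,65,135,145,4))
a=crop("cover",270,85,115,120,3.4);b=crop("plug",290,115,60,60,6.8); 
cv2.imwrite("pics/c_cp.png",np.hstack([a,b]))
E
```

```text
(no output)
```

View pics/c_cell.png

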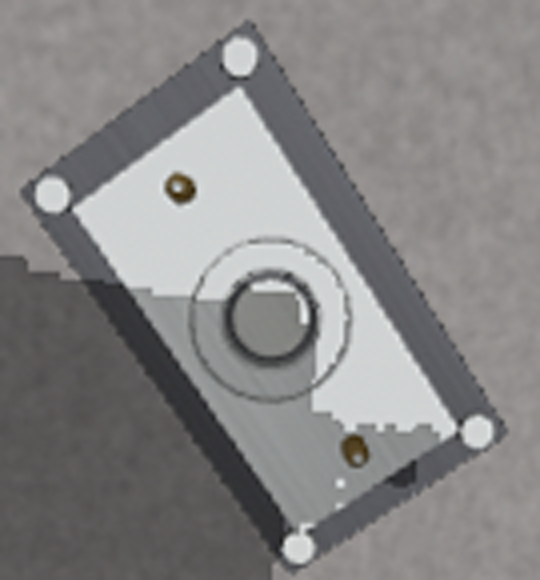

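View pics/c_cp.png

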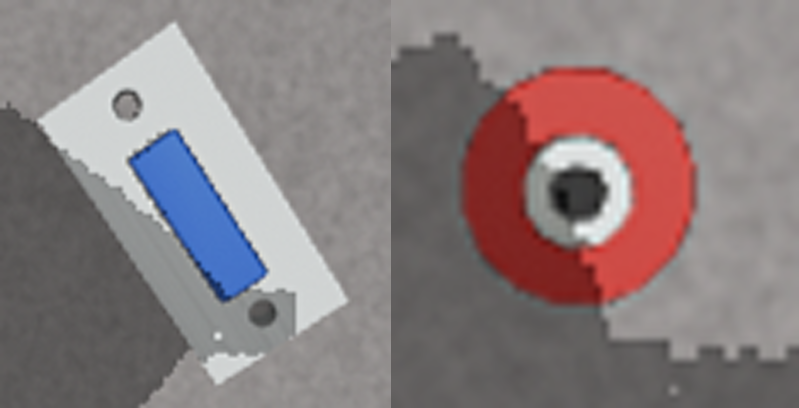

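```bash
cat >> h.py <<'E'
def up(u,s,o): return [(u[0]+.5)/s-.5+o[0],(u[1]+.5)/s-.5+o[1]]
E
python3 - <<'E'
from h import *
import pickle
o=pickle.load(open("w1.pkl","rb")); np.set_printoptions(precision=4,suppress=True)
f=o["cell"]; g=lambda u,z: onz(f,up(u,4,(250,65)),z)[:2]
c=g((271,320),.04);a=g((180,185),.06);b=g((355,452),.06)
print("cell",c,(a+b)/2,np.linalg.norm(a-b),wrap(np.arctan2(*(a-b)[::-1])))
f=o["cover"]; g=lambda u,z: onz(f,up(u,3.4,(270,85)),z)[:2]
a=g((127,105),.024);b=g((262,313),.024); print("cover holes",(a+b)/2,np.linalg.norm(a-b),wrap(np.arctan2(*(a-b)[::-1])))
print("rib",np.mean([g(u,.052) for u in [(178,129),(267,270),(225,301),(129,160)]],0))
cs=[g(u,.024) for u in [(176,22),(348,299),(216,384),(40,120)]]
print("block",np.mean(cs,0),[np.linalg.norm(cs[i]-cs[i-1]) for i in range(4)],wrap(np.arctan2(*(cs[0]-cs[1])[::-1])))
f=o["plug"]; g=lambda u,z: onz(f,up((u[0]-391,u[1]),6.8,(290,115)),z)[:2]
print("plug",g((578,185.5),.024),g((578.5,192),.038))
print(kin.ik([.56,.28,.03],down(np.pi/2)))
E
```

```text
cell [0.5313 0.0165] [0.5318 0.0166] 0.08946493386968857 0.5872200468823103
cover holes [ 0.4847 -0.2838] 0.09157412354041657 0.5893155465864579
rib [ 0.4852 -0.2844]
block [ 0.4847 -0.2842] [np.float64(0.05946959360456184), np.float64(0.11873345067675628), np.float64(0.06016006733495545), np.float64(0.11864421384872922)] 0.5887700104496738
plug [0.5605 0.2841] [0.5602 0.2839]
[ 0.3336  0.5532 -0.1474  0.8702  0.      0.3336]
```

All sizes agree to about 1%. One tool orientation (jaws across the dowel row) suits all three parts. I'll look at the plug again with the hand turned by about half a turn, so the camera calibration bias cancels.

```bash
cat >> h.py <<'E'
YAW=.587+np.pi/2; Q=down(YAW)   # tool x heading
TX=Ro.from_quat(Q).as_matrix()[:,0]
E
python3 - <<'E'
from h import *
import pickle
print(TX, kin.ik([.56,.284,.2],Q))
p=np.array([.5603,.284,.24])-.05*TX
r.movep(p,Q); r.pause(.15); print(r.current_t(),r.current_position(),np.round(r.current_qpos(),2))
f=grab("wrist","w_plug2"); pickle.dump(f,open("w2.pkl","wb"))
u=proj(f,[.5603,.284,.03])[0]; print(u); x,y=(u-30).astype(int); print(x,y)
cv2.imwrite("pics/c_plug2.png",cv2.resize(f["img"][y:y+60,x:x+60,::-1],None,fx=8,fy=8,interpolation=cv2.INTER_CUBIC))
E
```

```text
[-0.83260602 -0.5538657  -0.        ] [ 0.33966201  0.45201043  0.15993054  1.27871644  0.         -0.24733799]
10.4167 [0.60187845 0.31168463 0.24008421] [ 0.36  0.54  0.42  1.45 -0.   -0.23]
[317.99113759 140.25455529]
287 110
```

View pics/c_plug2.png

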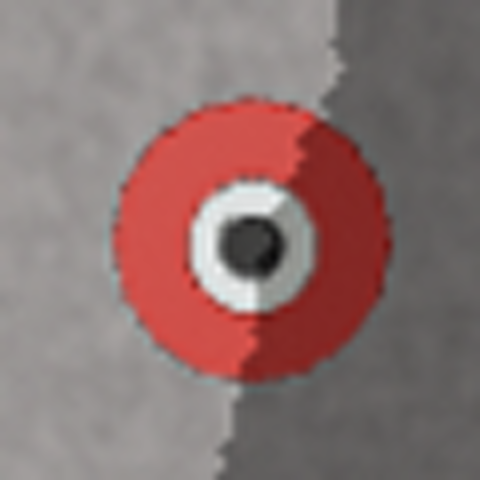

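```bash
python3 - <<'E'
from h import *
import pickle
f=pickle.load(open("w2.pkl","rb")); np.set_printoptions(precision=4,suppress=True)
a=onz(f,up((251,240.5),8,(287,110)),.024)[:2];b=onz(f,up((253,245.5),8,(287,110)),.038)[:2]
p1=np.array([.56035,.2840]);p2=(a+b)/2
print(a,b,"disagreement along toolx/jaw",(p2-p1)@TX[:2],(p2-p1)@np.array([np.cos(YAW),np.sin(YAW)]))
p=(p1+p2)/2; print("true",p,"bias(h=0)",p1-p)
r.movep([*p,.09],Q); r.move_straight([*p,.0255],vel=.08); r.pause(.1)
print(r.current_position(),r.current_wrist_force())
print(gripper_to(.016)); r.pause(.1)
print(r.current_t(),r.current_opening(),r.current_position(),r.current_wrist_force())
grab("wrist","g_w");grab("side","g_s")
E
```

```text
[0.56   0.2837] [0.5598 0.284 ] disagreement along toolx/jaw 0.00048277066321787866 0.00011517607340847432
true [0.5601 0.2839] bias(h=0) [0.0002 0.0001]
[0.5605 0.2841 0.0261] [ 0.5787 -0.8136 -0.1459]
False
12.95 0.01744351044086732 [0.5602 0.2839 0.0257] [-0.3491 -0.607   4.4854]
```

View pics/g_w.png

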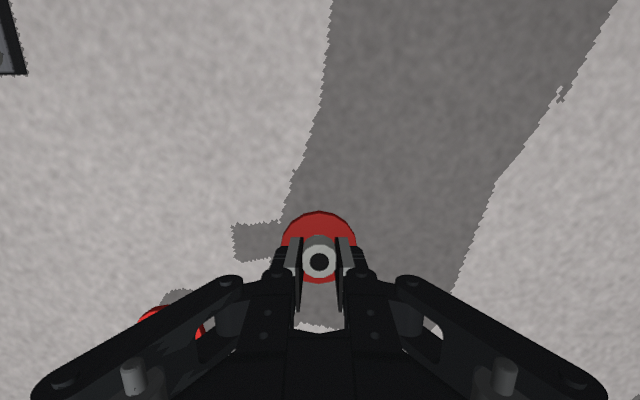

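The jaws hold the stub, which shows centred at (319,262), and the two views of the plug agree to 0.5 mm. Next I lift it, check the grip and look at the cell from this orientation.

```bash
python3 - <<'E'
from h import *
import pickle
r.move_straight([*r.current_position()[:2],.14],vel=.15); print(r.current_opening(),r.current_wrist_force())
c=np.array([.5313,.0164]); p=c-.07*TX[:2]
r.movep([*p,.2],Q); r.pause(.15); print(r.current_t(),r.current_opening(),r.current_wrist_force())
f=grab("wrist","w_cell2"); pickle.dump(f,open("w3.pkl","wb"))
u=proj(f,[*c,.04])[0]; print(u); x,y=(u-75).astype(int).clip(0); print(x,y)
cv2.imwrite("pics/c_cell2.png",cv2.resize(f["img"][y:y+150,x:x+150,::-1],None,fx=4,fy=4,interpolation=cv2.INTER_CUBIC))
E
```

```text
0.017385508880684394 [-0.05501514  0.42445414 -0.78080371]
15.0583 0.016952349189305705 [-0.41205636  0.28340042 -0.02592976]
[316.66655853 122.63795831]
241 47
```

View pics/c_cell2.png

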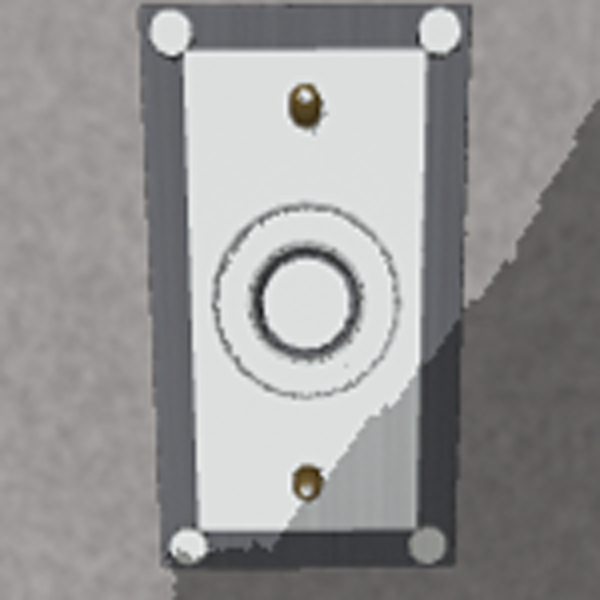

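View pics/w_cell2.png

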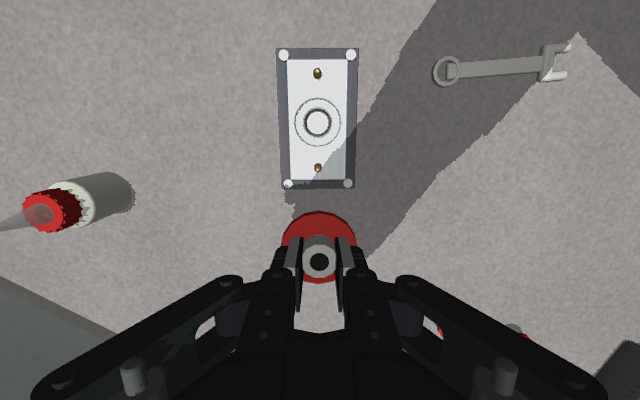

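```bash
python3 - <<'E'
from h import *
import pickle
f=pickle.load(open("w3.pkl","rb")); np.set_printoptions(precision=4,suppress=True)
g=lambda u,z:onz(f,up(u,4,(241,47)),z)[:2]
c=g((306.5,301),.04);a=g((306,96),.06);b=g((308,486),.06);print(c,(a+b)/2,np.linalg.norm(a-b),wrap(np.arctan2(*(a-b)[::-1])))
# held plug stub top: tool coords
X=r.current_position(); top=onz(f,(319,262),X[2]+.0123)[:2]-X[:2]
print("stub top rel tcp: toolx,jaw",top@TX[:2],top@[np.cos(YAW),np.sin(YAW)])
E
```

```text
[0.5303 0.0165] [0.5302 0.0166] 0.09085209332606459 0.5937846019342885
stub top rel tcp: toolx,jaw -4.635557242126331e-05 0.0012495229853637933
```

```bash
cat >> h.py <<'E'
def guarded(xy,z0,z1,step,lim,vel=.05,rot=None):
    z=z0
    while z>z1+1e-6:
        z=max(z1,z-step); r.move_straight([*xy,z],vel=vel,rotation=rot)
        F=r.current_wrist_force(); p=r.current_position()
        print(round(z,4),np.round(p,4),np.round(F,1),round(r.current_t(),2))
        if F[2]>lim: return z,True
    return z,False
E
python3 - <<'E'
from h import *
c=[.5309,.0165]
r.movep([*c,.11],Q); r.move_straight([*c,.072],vel=.12); r.pause(.1); print(r.current_wrist_force())
print(guarded(c,.072,.0467,.004,6))
print(r.current_opening())
E
```

```text
[-1.09149315 -0.50936264 -0.48512018]
0.068 [0.5309 0.0165 0.0681] [ 0.1 -0.6 -0.7] 16.46
0.064 [0.5307 0.0165 0.0638] [0.5 0.  0.3] 16.71
0.06 [0.5307 0.0165 0.0597] [ 0.4 -0.3 -0.9] 16.96
0.056 [0.5308 0.0165 0.0558] [ 0.6 -0.3  0.8] 17.21
0.052 [0.5307 0.0165 0.0518] [ 0.9 -0.4 -0.1] 17.46
0.048 [0.5308 0.0165 0.0478] [-0.   0.7 -0.8] 17.71
0.0467 [0.531  0.0165 0.0468] [ 0.4 -0.4 -0.1] 17.96
(0.0467, False)
0.017254243808503596
```

```bash
python3 - <<'E'
from h import *
import pickle
gripper_to(.05); c=np.array([.5309,.0165])
r.move_straight([*c,.12],vel=.2)
p=c-.06*TX[:2]; r.movep([*p,.2],Q); r.pause(.1); print(r.current_t())
f=grab("wrist","w_cell3"); pickle.dump(f,open("w4.pkl","wb")); grab("side","s3")
u=proj(f,[*c,.04])[0]; x,y=(u-60).astype(int).clip(0); print(x,y)
cv2.imwrite("pics/c_cell3.png",cv2.resize(f["img"][y:y+120,x:x+120,::-1],None,fx=5,fy=5,interpolation=cv2.INTER_CUBIC))
E
```

```text
19.475
257 74
```

View pics/c_cell3.png

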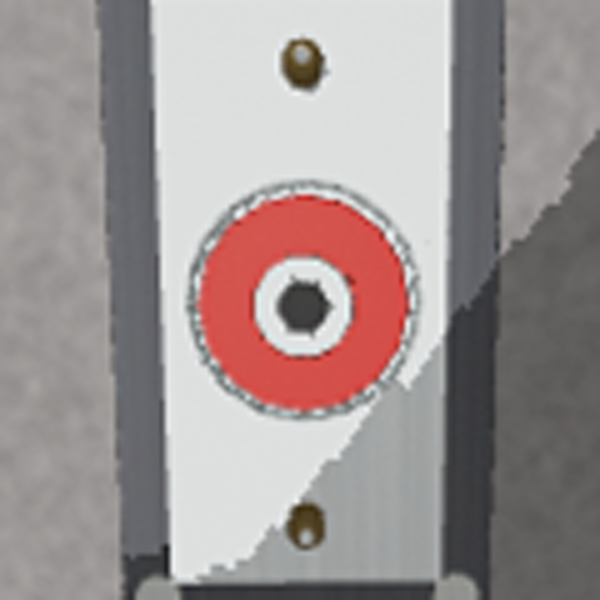

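The plug is seated in the counterbore with an even ring round it: flange centre (304,303), rim centre (304,299) in the crop. Next is the cover, from the same hand orientation.

```bash
python3 - <<'E'
from h import *
import pickle
np.set_printoptions(precision=4,suppress=True)
f=pickle.load(open("w4.pkl","rb")); g=lambda u,z:onz(f,up(u,5,(257,74)),z)[:2]
a=g((302,57),.06);b=g((306,535),.06);print("cell",g((303.5,299),.04),(a+b)/2,"plug",g((304,303),.045),g((303.5,306.5),.059),np.linalg.norm(a-b),wrap(np.arctan2(*(a-b)[::-1])))
c=np.array([.4848,-.2841]); p=c-.05*TX[:2]
r.movep([*p,.24],Q); r.pause(.15); print(r.current_t(),r.current_qpos())
f=grab("wrist","w_cover2"); pickle.dump(f,open("w5.pkl","wb"))
u=proj(f,[*c,.024])[0]; x,y=(u-75).astype(int).clip(0); print(x,y)
cv2.imwrite("pics/c_cover2.png",cv2.resize(f["img"][y:y+150,x:x+150,::-1],None,fx=4,fy=4,interpolation=cv2.INTER_CUBIC))
E
```

```text
cell [0.5301 0.0161] [0.5308 0.0168] plug [0.5306 0.0165] [0.5308 0.0166] 0.09102432944362547 0.5951498957116379
20.9167 [-0.5904  0.3669  0.1294  1.3335  0.0001 -1.179 ]
242 64
```

View pics/c_cover2.png

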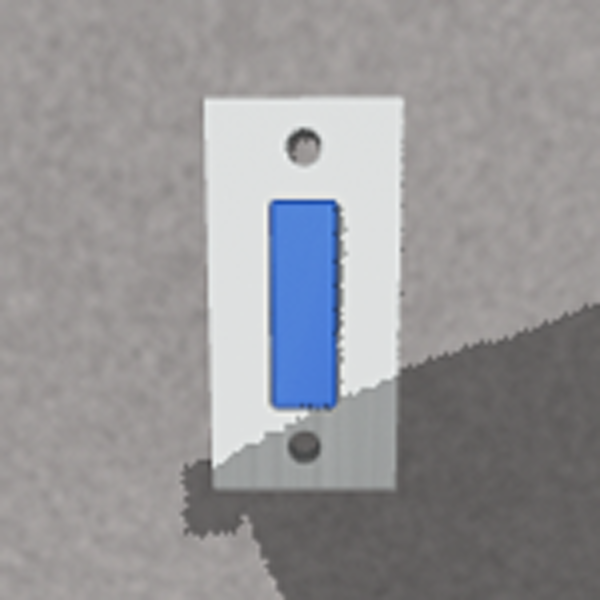

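```bash
python3 - <<'E'
from h import *
import pickle
np.set_printoptions(precision=4,suppress=True)
f=pickle.load(open("w5.pkl","rb")); g=lambda u,z:onz(f,up(u,4,(242,64)),z)[:2]
a=g((304,147),.024);b=g((304,446),.024)
k=np.mean([g(u,.024) for u in [(204,97),(404,97),(396,490),(212,490)]],0)
rb=np.mean([g(u,.052) for u in [(269.5,200),(339,200),(337,409),(270,409)]],0)
print((a+b)/2,np.linalg.norm(a-b),wrap(np.arctan2(*(a-b)[::-1])),k,rb)
m=((a+b)/2+k+rb)/3; p1=np.array([.4849,-.2841]); print("m",m,"diff toolx/jaw",(m-p1)@TX[:2],(m-p1)@[np.cos(YAW),np.sin(YAW)])
c=(m+p1)/2; print("use",c)
r.movep([*c,.1],Q); r.move_straight([*c,.0265],vel=.1); r.pause(.1)
print(r.current_position(),r.current_wrist_force())
gripper_to(.014); r.pause(.1); print(r.current_opening(),r.current_position(),r.current_wrist_force())
r.move_straight([*c,.13],vel=.12); r.pause(.15)
print(r.current_t(),r.current_opening(),r.current_position(),r.current_wrist_force(),r.current_torque())
f=grab("wrist","w_held");grab("side","s_held"); pickle.dump(f,open("w6.pkl","wb"))
E
```

```text
[ 0.4846 -0.284 ] 0.09157924850826125 0.5884997178030229 [ 0.4848 -0.2838] [ 0.4847 -0.2838]
m [ 0.4847 -0.2839] diff toolx/jaw 5.8371847569461285e-05 0.00030269967334836174
use [ 0.4848 -0.284 ]
[ 0.4852 -0.2843  0.0272] [-0.4033 -0.5577  0.0187]
0.019023147585442803 [ 0.485  -0.2842  0.027 ] [-0.3612 -0.0761  5.9898]
24.2417 0.019101450332827667 [ 0.4845 -0.2838  0.1293] [ 0.094   0.1247 -3.5266] [ 0.0021 -0.039  -0.0439]
```

View pics/w_held.png

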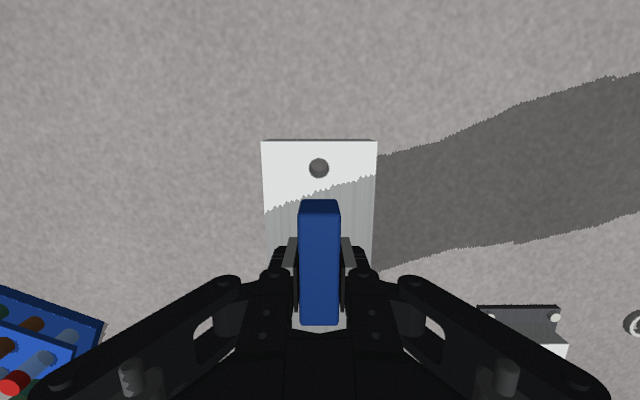

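View pics/s_held.png

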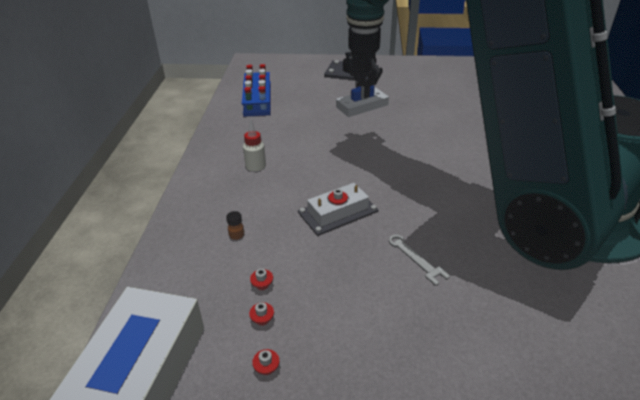

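```bash
python3 - <<'E'
from h import *
import pickle
np.set_printoptions(precision=4,suppress=True)
f=pickle.load(open("w6.pkl","rb")); X=np.array([.4845,-.2838,.1293])
J=np.array([np.cos(YAW),np.sin(YAW)])
for n,u,z in [("hole",(319,168),-.003),("corners far",(319.3,140.5),-.003)]:
    d=onz(f,u,X[2]+z)[:2]-X[:2]; print(n,d@TX[:2],d@J)
c=np.array([.5308,.0165]); Q2=down(.591+np.pi/2)
r.movep([*(c+0*TX[:2]),.13],Q2); r.pause(.2)
print(r.current_t(),r.current_position(),r.current_wrist_force(),r.current_opening())
f=grab("wrist","w_over");grab("side","s_over");grab("scene","sc_over")
E
```

```text
hole 0.046369382374068506 0.0011169550882578197
corners far 0.06045487579964179 0.0012531666058516757
25.7083 [0.531  0.0155 0.13  ] [-0.0123  0.1199 -3.8963] 0.01880603950905375
```

View pics/w_over.png

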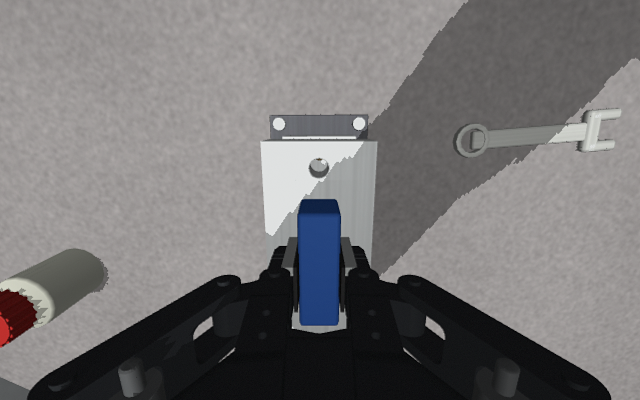

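View pics/s_over.png

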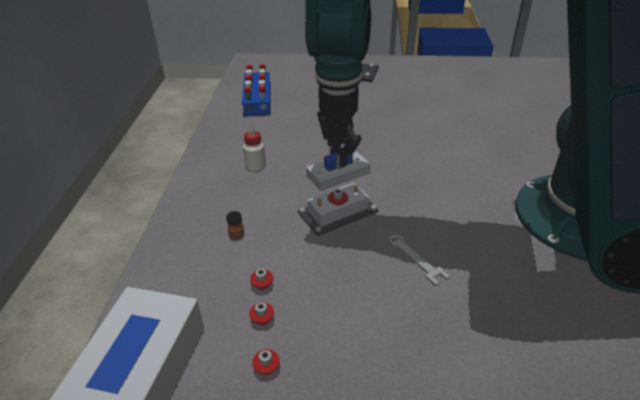

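The cover is held level over the cell, and the foot bolts (mid 319.5) line up with the cover edges (mid 319). Lowering it with a force guard.

```bash
python3 - <<'E'
from h import *
c=np.array([.5308,.0165])
r.move_straight([*c,.096],vel=.1); r.pause(.2)
print(r.current_position(),r.current_wrist_force(),r.current_torque())
print(guarded(c,.096,.073,.003,8,vel=.04)); print(r.current_torque(),r.current_opening())
E
```

```text
[0.53118497 0.01647252 0.09662157] [ 0.96028796  0.20702206 -4.21306859] [-0.06188144 -0.02207665 -0.03546775]
0.093 [0.5307 0.0165 0.0929] [ 0.2 -0.3 -3.9] 26.8
0.09 [0.5306 0.0165 0.0898] [-0.   0.6 -2.8] 27.05
0.087 [0.5307 0.0165 0.0868] [ 0.2  0.  -3.7] 27.3
0.084 [0.5307 0.0165 0.0838] [ 0.5  0.3 -3.3] 27.55
0.081 [0.5307 0.0165 0.0808] [ 0.6  0.3 -2.9] 27.8
0.078 [0.5307 0.0165 0.0778] [ 0.   0.9 -3.4] 28.05
0.075 [0.5307 0.0165 0.0748] [-0.2  0.5 -3.6] 28.3
0.073 [0.5307 0.0165 0.0729] [-1.3  0.5 -3.3] 28.55
(0.073, False)
[ 0.09657414 -0.00592501  0.00266297] 0.019042198612937815
```

```bash
python3 - <<'E'
from h import *
c=np.array([.5308,.0165]); r.pause(.35)
print(guarded(c,.073,.062,.001,18,vel=.02)); r.pause(.3)
print(r.current_position(),r.current_wrist_force(),r.current_torque(),r.current_opening())
grab("side","s_press");f=grab("scene","sc_press");grab("wrist","w_press")
def cr(n,x,y,w,h,s):
    i=cv2.imread(f"pics/{n}.png"); return cv2.resize(i[y:y+h,x:x+w],None,fx=s,fy=s,interpolation=cv2.INTER_CUBIC)
cv2.imwrite("pics/c_press.png",np.hstack([cr("s_press",285,150,110,95,3.6),cr("sc_press",250,165,110,95,3.6)]))
E
```

```text
0.072 [0.5308 0.0165 0.072 ] [ 0.6  0.3 -3. ] 29.15
0.071 [0.5309 0.0165 0.0712] [-1.   1.5  3.2] 29.4
0.07 [0.5309 0.0165 0.0701] [-1.1 -0.2  4.3] 29.65
0.069 [0.5309 0.0165 0.0691] [-1.6  0.7  7.1] 29.9
0.068 [0.5309 0.0165 0.0682] [-2.8  0.2  6.1] 30.15
0.067 [0.531  0.0165 0.0672] [-1.5 -0.1  7.1] 30.4
0.066 [0.5309 0.0165 0.0669] [-5.9 -1.2 19.7] 30.65
(0.06599999999999999, True)
[0.53092185 0.01647303 0.06689335] [-5.99307691  0.2025598  20.07411412] [0.1858532  1.30728416 0.06753483] 0.019041224354194267
```

View pics/c_press.png

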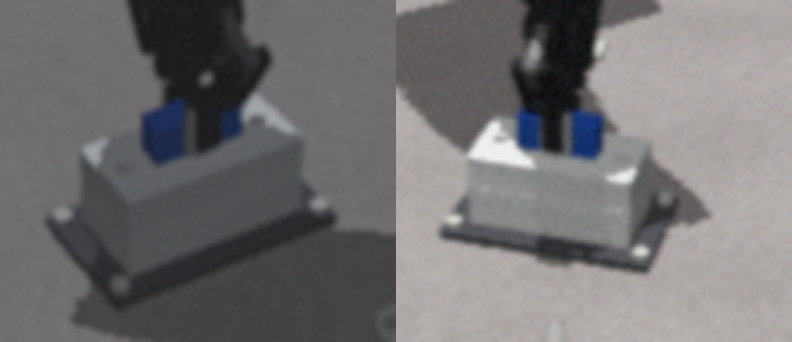

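The force rose sharply at TCP z = 0.0669, against 0.067 predicted for shut, and neither view shows a gap. Handing in while pressing.

```bash
python3 - <<'E'
from h import *
print(r.current_t(),r.current_position(),r.current_wrist_force(),r.current_opening())
order.close_job()
E
```

```text
31.1 [0.53092278 0.01647713 0.0669068 ] [-6.5344323   0.08213223 20.02385377] 0.018989511468505228
the job is handed in; nothing more can be done
```

I put the nearest red plug into the pocket, set the cover over both dowels, pressed it shut and handed the job in at 31.1 s while still gripping and pressing.

- **Plug:** the camera check after release showed it seated and centred in the pocket to within about 0.5 mm.
- **Cover on the dowels:** it went down with no more than about 1.3 N sideways force.
- **Pressing shut:** the force followed the spring, then rose sharply at TCP z 0.0669 m, against 0.067 m predicted for shut. The wrist force held at 20 N up. The side and scene views show the halves meeting with no visible gap.
- **Bystanders:** I didn't touch the dropper bottle, vial or spanner. I made no separate measurement of them at the end.
- **Small disagreements:**
  - The two wrist views of the cell differed by about 1.3 mm, so I used roughly their mean.
  - Up close, the wrist camera showed an offset of about 1.1 mm along the jaws. I treated it as camera bias.
  - The finger opening read 17 mm on the 20 mm stub and 19 mm on the 20 mm rib, with both grips firm.
  - About 6 N of sideways force and a 1.3 N m moment remained while pressing at the end.

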